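Clamp the fitting, then pull and hold the index plunger

ROBOT

A 6-joint arm with a two-finger parallel gripper is mounted at the origin on a cart in front of the work surface, level with it; the furniture and walls round the work are solid. World frame = base frame: x ahead of the robot, y to its left, z up, the work surface at z = 0. Lengths are in mm, angles in rad, forces in N, time in s.
With the tool pointing down it reaches from about 275 to 775 mm from the base axis. Payload 14.6 kg.
Tool frame: the origin (TCP) lies midway between the tips of the shut fingers; the grasp point (between the pads) lies 19 mm behind it; z points along the fingers, y is the line along which they close (so a half turn about z gives the same grasp; the last joint's range is limited). The gripper opens to 85 mm and grips with 20 to 120 N. Pads are 22 mm wide; open, the fingers measure 114 mm over their backs; the gripper's body (76 mm by 85 mm) begins 54 mm behind the grasp point. The pads swing forward as they close: fully open they stand 13 mm farther back than shut.
Start: joints at [-1.472, 0.263, -0.048, 1.259, 0, 1.415], TCP at [131.813, -508.187, 231.278] pointing down, gripper open.
Joint ranges: [-2.65, 2.65], [-0.89, 1.7], [-1.18, 1.37], [-2.13, 2.11], [-1.35, 1.29], [-3.14, 3.14]. Speed limits (rad/s): [1.89, 1.89, 2.57, 2.79, 3.14, 3.14].

INTERFACE

Orientations are given as a unit quaternion [w, x, y, z].
In Python, from workcell import robot gives the robot as it stands.
- The arm moves only by the tool carry_out, never from a script. Its argument "targets" is a list of rows, each an object with "delta_pos": the shift along the tool's x, y, z in cm, a list of three; "yaw": the turn about the tool's z in rad; "jaw": the opening, from 0 (shut) to 1 (fully open). In form: [{"delta_pos": [x, y, z], "yaw": yaw, "jaw": jaw}, ...]. A call has 1 to 10 rows; each row is the pose to reach, as a shift and turn from the pose commanded when the call began, along the tool's axes at that moment; what a row does not reach only later rows make up. A row lasts 1/8 s, in which the tool goes at most 62.5 mm and 10.7 degrees, less where a joint would pass 70% of its speed; a pose out of reach is approached as far as the arm can. A call with a gripper value outside its range is refused whole. The fingers move at their own pace and stop on an object; the grip force is fixed at half the most. Time passes only in rows, so rows that repeat a pose let the fingers close. It gives the time, the measured TCP pose, the force, the opening and the grip force at its end, in the units of the state.
- robot.observe(): the state, without advancing time (a new reading comes with each control period).
- robot.capture(name): name is "scene" or "top"; returns (picture, depth): 400x640x3 uint8, red, green, blue; 400x640 float32, mm along the optical axis (not along the pixel's ray), 0 where there is no reading.
- robot.camera_model(name): a dict with "vfov" (degrees; the focal length in pixels is half the picture's height over the tangent of half this angle, whatever the lens; pixels are square), "cx", "cy" (the principal point, pixels), "T" (4x4, takes a point from camera to world coordinates). Camera axes: x right, y down, z forward; pixel columns grow to the right and rows downward; lengths in mm; the calibration is good to about 2 mm. A picture is of the moment at which its call begins. camera_model takes no time and is no camera call.
- robot.finish_job(): hands the job in; it is judged then, once.
The state is a dict: "clock": time; "joint_pos": joint angles; "qvel": joint speeds; "tau": joint torques, N m; "tool_pos": TCP position; "tcp_rot": TCP orientation; "force": force on the tool from outside, world axes, zero at the start; "torque": the same for the moment, N m; "gripper_width": finger opening in mm; "gripper_force": force on a finger pad.
Only numpy, scipy, OpenCV 4.12 (cv2) and the standard library are available. Lean on these libraries where they do the work, as an engineer would, in place of code of your own. Each camera call takes 0.05 s, during which the arm holds its last target. There are 200 camera calls.

TASK

The brass fitting stands loose between the jaws of the small blue indexing vise: turn the crank clockwise (seen from above) until the sliding jaw grips the fitting tight, and let go of the crank. Then pull the red knob of the spring-loaded index plunger straight up as far as it goes and keep holding it there, so that the vise could be swung to its next hole: the program finishes while still holding the knob up. Leave the spanner, the marker and the white filter disc where they lie.

Things in the scene. Friction and masses are not known exactly. Their poses are not given: they have to be found in the camera images.
- vise: blue indexing vise fixed to the bench; place and yaw vary. Origin: centre of its underside. Dark round index plate 216 mm across, 10 mm thick; bed 80 mm wide, top 40 mm up. Its y axis is the clamping direction: fixed jaw's face at y = +30 mm (top 72 mm up), crank axis at y = -85 mm (gearbox top 76 mm up), plunger at y = +92 mm (on a 36 mm wide arm, bushing top 51 mm up), all at x = 0
- crank (a joint): turn of the crank, rad: 0 = jaw fully open, crank arm along the vise's -y; grows clockwise seen from above, closing the jaw 5 mm per rad, up to 8.6. Starts at 0 to 1.8, meets the fitting at about 4.9 to 5.1; tight with some 8 to 11 N at the grip. Friction 0.12 N m (some 3 N at the grip): it stays where left and keeps the jaw tight when let go
- crank_grip: black upright grip of the crank, 18 mm across, 42 mm tall (88 to 130 mm above the bench); origin on its axis 108 mm up, 45 mm from the crank axis. It spins freely on the crank arm, so a gripper can go round with constant yaw. Crank arm: flat steel bar under it, top 87 mm above the bench
- crank_axis (a point): point on the crank's vertical axis, 110 mm above the bench; fixed to the vise
- jaw: sliding steel-faced jaw, 64 mm wide; origin at the foot of its gripping face (40 mm above the bench); it moves along the vise's +y to close
- nipple: brass hose nipple with a hexagonal foot, 19 mm across the flats, 22 mm across the corners, 27 mm tall, standing loose on the vise bed between the jaws; origin at the centre of its underside, z up
- plunger_knob: red round knob of the index plunger, 23 mm across, 22 mm tall; origin at its centre, 80 mm above the bench when the pin is seated, with a 12 mm thick shank below it (free height below the knob 18 mm). It is pulled straight up and turns freely on its shank
- plunger (a joint): lift of the plunger, m: 0 with the pin in its hole, 0.014 at the stop. A spring pulls it back down with 6 N at the bottom and 12 N at the top; let go, it snaps home. The pin sits 7 mm deep in its hole
- plunger_seat (a point): mouth of the seat hole under the plunger, on the top of the index plate 10 mm above the bench
- spanner: bystander: steel spanner, 28 x 159 x 8 mm, lying on the bench; origin at the centre of its underside
- white_filter: bystander: white filter disc, 60 mm across, 25 mm tall; origin at the centre of its underside
- pen: bystander: white marker with black cap, 16 x 134 x 19 mm, lying on the bench; origin at the centre of its underside

How it is judged (in metres and radians):
On the way, in this order (a step that is already met when the one before it is completed fails the run):
1. the sliding jaw grips the fitting and the crank has been let go (contact force between jaw and nipple above 4 N and contact force between the fingers and crank_grip below 0.1 N and value of joint plunger below 0.003 m), for 0.2 s.
2. the plunger is pulled right up by the fingers (value of joint plunger above 0.0115 m and contact force between the fingers and plunger_knob above 3 N), for 0.2 s.
At the end, for the whole second after the job is handed in: The fingers hold the plunger knob (over 3 N of contact) at least 11.5 mm up of its 14 mm, while the jaw still grips the upright fitting (over 4 N, tilted less than 0.15 rad) at the height of the vise bed (within 6 mm) (all of step 2 and contact force between jaw and nipple above 4 N and angle between nipple's own z axis and vertical below 0.15 rad and z of nipple in the frame of vise between 0.036 and 0.046 m); the arm keeps its last pose, push and grip.
It fails at once if a bystander (spanner, marker or filter disc) is moved by more than 2 cm (distance of any of spanner, white_filter, pen from where it was at the start of the episode above 0.02 m).
It also fails if it takes over 51 s, if anything falls off the work surface, if the arm or the gripper's body presses on something with over 40 N, if the wrist force passes 120 N, or if a joint passes its speed limit or range.

## Working session

There is one attempt and no reset: what is moved stays moved. The work goes in short steps, Python scripts to look and compute and a tool call to move; the robot and the scene stay as the last step left them, time stands still between calls to the robot, and variables do not carry over. Pictures are saved under pics/ and viewed, at most 10 in all, crops included, and the job is handed in when it is done.

Besides the shell and the picture viewer there is one more tool, called after "Request:" in YAML: its name, and indented under it one key for each argument. carry_out: Moves the arm, as the interface text tells. Its arguments: {"type":"object","properties":{"targets":{"type":"array","items":{"type":"object","properties":{"delta_pos":{"type":"array","items":{"type":"number"}},"yaw":{"type":"number"},"jaw":{"type":"number"}}}}},"required":["targets"]}

```bash
mkdir -p pics; cat > h.py <<'E'
import numpy as np, cv2
from workcell import robot
def cam(n):
    m=robot.camera_model(n); return m, 200/np.tan(np.radians(m["vfov"])/2), np.array(m["T"])
def pts(n,d):
    m,f,T=cam(n); v,u=np.mgrid[0:400,0:640]
    P=np.stack([(u-m["cx"])/f*d,(v-m["cy"])/f*d,d],-1)
    return P@T[:3,:3].T+T[:3,3]
def ray(n,u,v,z):
    m,f,T=cam(n); r=T[:3,:3]@np.array([(u-m["cx"])/f,(v-m["cy"])/f,1]); o=T[:3,3]
    return o+r*(z-o[2])/r[2]
E
python3 - <<'E'
from h import *
for n in("scene","top"):
    im,d=robot.capture(n); cv2.imwrite(f"pics/{n}0.png",im[...,::-1]); np.save(n+"0.npy",d)
    m,f,T=cam(n); print(n,m,f)
s=robot.observe(); print(s)
E
```

```text
scene {'vfov': 56.359163967432664, 'cx': 321.61603368584105, 'cy': 201.29179722793427, 'T': array([[-5.49140818e-01, -3.78174335e-01,  7.45270779e-01,
        -1.91713722e+02],
       [-8.35468992e-01,  2.70691600e-01, -4.78244311e-01,
         4.78160455e+02],
       [-2.08788149e-02, -8.85274099e-01, -4.64600738e-01,
         5.87246788e+02],
       [ 0.00000000e+00,  0.00000000e+00,  0.00000000e+00,
         1.00000000e+00]])} 373.31780737638934
top {'vfov': 48.709851284150275, 'cx': 322.0967552714745, 'cy': 194.93589711281186, 'T': array([[ 8.25608818e-03, -9.97811476e-01,  6.56056039e-02,
         4.76311439e+02],
       [-9.99889920e-01, -7.42882163e-03,  1.28436571e-02,
        -1.82120124e+01],
       [-1.23281762e-02, -6.57044204e-02, -9.97762970e-01,
         1.26986437e+03],
       [ 0.00000000e+00,  0.00000000e+00,  0.00000000e+00,
         1.00000000e+00]])} 441.82112559739215
{'clock': 0.1, 'joint_pos': array([-1.47230732e+00,  2.63459887e-01, -4.88545396e-02,  1.25942508e+00,
       -6.24586903e-06,  1.41550471e+00]), 'qvel': array([-0.0003658 , -0.00121878,  0.00319169, -0.00070805, -0.00122429,
       -0.00129125]), 'tau': array([ 2.83707341e-03, -6.38577104e+01,  3.85063398e+01,  9.98168893e-03,
       -1.02194922e-04, -8.83212522e-06]), 'tool_pos': array([ 131.78180228, -507.93272068,  230.88802536]), 'tcp_rot': array([-4.71488078e-04,  9.91960110e-01,  1.26550064e-01,  1.02702843e-05]), 'force': array([ 0.44807383,  0.32125299, -0.25206076]), 'torque': array([ 0.03361373, -0.01226566,  0.01045068]), 'gripper_force': 0.0, 'gripper_width': 85.63638412172271}
```

View pics/top0.png

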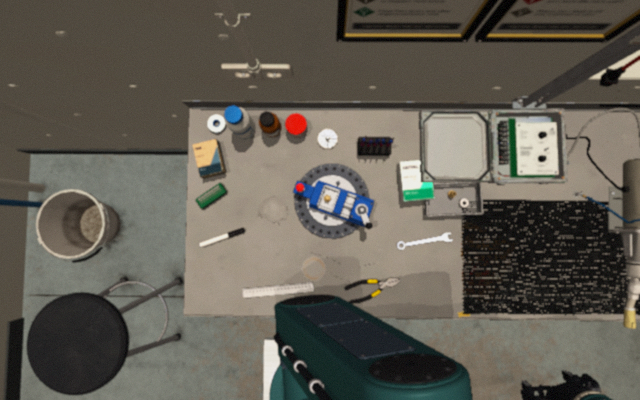

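View pics/scene0.png

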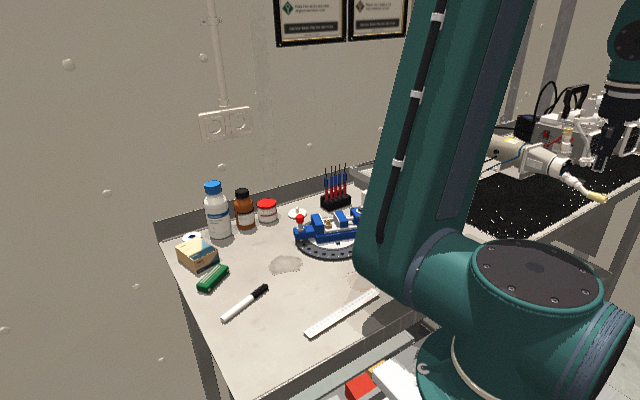

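The top view shows the vise at about (335,203), the knob at (299,188) and the crank grip near (368,226). The scene view shows the knob at (300,219), but the arm hides the crank. I'll measure in the top view next.

```bash
python3 - <<'E'
from h import *
im=cv2.imread("pics/top0.png"); d=np.load("top0.npy"); P=pts("top",d)
c=cv2.resize(im[150:250,280:400],None,fx=6,fy=6,interpolation=cv2.INTER_CUBIC); cv2.imwrite("pics/crop0.png",c)
hsv=cv2.cvtColor(im,cv2.COLOR_BGR2HSV); roi=np.zeros(d.shape,bool); roi[155:245,285:385]=1
red=roi&((hsv[...,0]<8)|(hsv[...,0]>172))&(hsv[...,1]>150)&(hsv[...,2]>90)
v,u=np.nonzero(red); print("red",len(u),u.mean(),v.mean(),ray("top",u.mean(),v.mean(),88),np.median(P[red],0),P[red][:,2].max())
k=roi&(P[...,2]>105)&(P[...,2]<150); v,u=np.nonzero(k)
print("hi",len(u),u.mean(),v.mean(),np.median(P[k],0) if len(u) else 0)
if len(u): print(ray("top",u.mean(),v.mean(),130))
k=roi&(P[...,2]>4)&(P[...,2]<16); v,u=np.nonzero(k)
(e,ax,a)=cv2.fitEllipse(cv2.convexHull(np.c_[u,v].astype(np.float32))); print(e,ax,ray("top",*e,10))
E
```

```text
red 50 299.5 187.44 [573.74484533  57.85864266  88.        ] [574.57621205  58.75786237  89.55226517] 95.5648930601617
hi 39 368.87179487179486 224.87179487179486 [ 474.72163234 -124.88719083  127.13393122]
[ 475.03047109 -124.43453256  130.        ]
(331.9551086425781, 201.38865661621094) (113.68279266357422, 133.87481689453125) [540.90249235 -30.28779757  10.        ]
```

View pics/crop0.png

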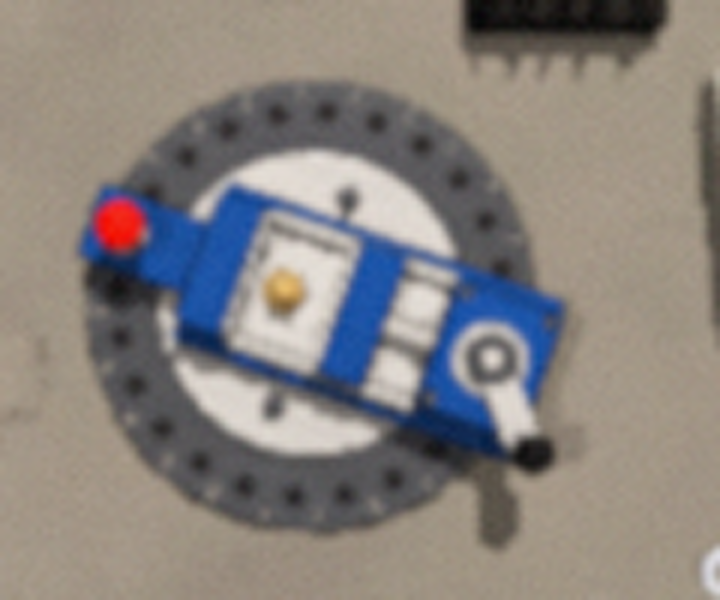

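```bash
python3 - <<'E'
from h import *
k=ray("top",299.7,187.6,91)
a=ray("top",361.7,209.6,90); g=ray("top",368.9,225.2,130); c=ray("top",332.4,200.9,10)
print(k,a,g,c)
d=k-a;print("len177",np.linalg.norm(d[:2]),"45:",np.linalg.norm((g-a)[:2]), "92:",np.linalg.norm((k-c)[:2]),"85:",np.linalg.norm((a-c)[:2]))
ux=d[:2]/np.linalg.norm(d[:2]); print("vise y dir",np.degrees(np.arctan2(ux[1],ux[0])))
r=(g-a)[:2]; ang=np.arctan2(r[1],r[0]); a0=np.arctan2(-ux[1],-ux[0]); print("theta",a0-ang, "grip ang",np.degrees(ang))
from scipy.spatial.transform import Rotation as R
q=robot.observe()["tcp_rot"]; print(R.from_quat(q,scalar_first=True).as_matrix().round(3))
E
```

```text
[573.07141393  57.12442845  91.        ] [ 515.47507795 -109.00105919   90.        ] [ 474.18924745 -124.50805134  130.        ] [542.30871987 -31.5479924   10.        ]
len177 175.8266633999118 45: 44.102002288484165 92: 93.8570272571455 85: 81.96964007346395
vise y dir 70.87837493924178
theta 0.8777636909871256 grip ang -159.4137799641459
[[ 0.968  0.251 -0.   ]
 [ 0.251 -0.968  0.001]
 [ 0.    -0.001 -1.   ]]
```

Every length agrees with the given sizes: 175.8 against 177, 44.1 against 45, and 93.9 and 82.0 against 92 and 85. The grip is near (473.5,-125.2), the axis near (515.3,-109.6) and theta near 0.88. Next I move above the grip.

Request:
carry_out:
  targets:
    - {"delta_pos":[42.7,-28.4,0],"yaw":0,"jaw":1}
    - {"delta_pos":[42.7,-28.4,0],"yaw":0,"jaw":1}
    - {"delta_pos":[42.7,-28.4,0],"yaw":0,"jaw":1}
    - {"delta_pos":[42.7,-28.4,0],"yaw":0,"jaw":1}
    - {"delta_pos":[42.7,-28.4,0],"yaw":0,"jaw":1}
    - {"delta_pos":[42.7,-28.4,0],"yaw":0,"jaw":1}
    - {"delta_pos":[42.7,-28.4,0],"yaw":0,"jaw":1}
    - {"delta_pos":[42.7,-28.4,0],"yaw":0,"jaw":0.7}
    - {"delta_pos":[42.7,-28.4,0],"yaw":0,"jaw":0.7}
    - {"delta_pos":[42.7,-28.4,0],"yaw":0,"jaw":0.7}

```text
clock: 1.35
tool_pos: [473.8, -125.7, 230.9]
tcp_rot: [-0.0, 0.992, 0.127, -0.0]
force: [-0.3, 0.0, 0.2]
gripper_width: 59.7
gripper_force: 0.0
```

```bash
python3 - <<'E'
from h import *
a=robot.capture("scene")[0]; b=robot.capture("top")[0]
A=cv2.resize(a[170:290,270:430],None,fx=5,fy=5,interpolation=cv2.INTER_CUBIC)
cv2.imwrite("pics/s1.png",A[...,::-1]); print(robot.observe()["joint_pos"].round(2))
m,f,T=cam("scene")
for p in [(473.5,-125.3,130),(473.5,-125.3,88),(515.3,-109.6,88),(573.3,57.3,91)]:
    q=T[:3,:3].T@(np.array(p)-T[:3,3]); u=q[0]/q[2]*f+m["cx"]; v=q[1]/q[2]*f+m["cy"]; print(p,u,v,"crop",(u-270)*5,(v-170)*5)
E
```

```text
[-0.43  0.2  -0.13  1.24 -0.    2.46]
(473.5, -125.3, 130) 377.20278712871277 197.49807345012022 crop 536.0139356435639 137.49036725060108
(473.5, -125.3, 88) 376.4576343127636 211.22859055904274 crop 532.2881715638181 206.14295279521372
(515.3, -109.6, 88) 362.2622869300499 206.85372327498206 crop 461.3114346502496 184.2686163749103
(573.3, 57.3, 91) 299.96027910523486 214.73550444239072 crop 149.8013955261743 223.6775222119536
```

View pics/s1.png

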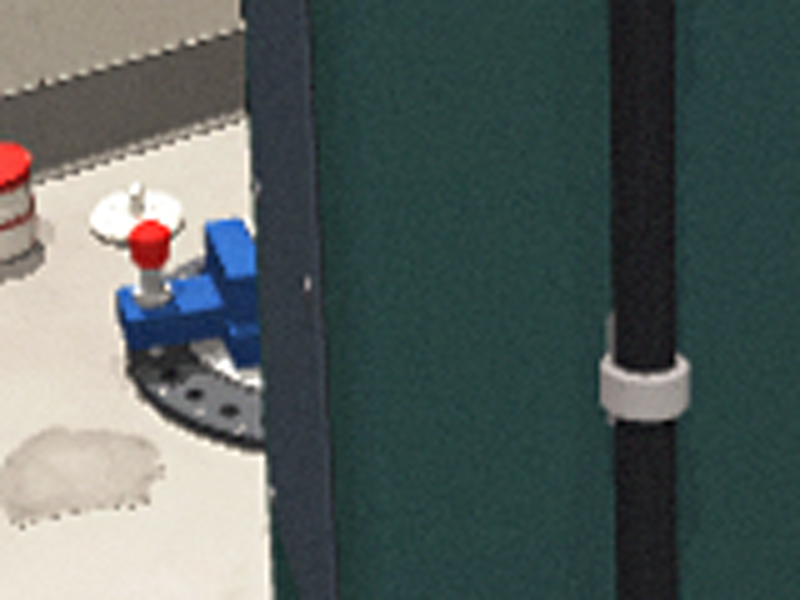

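The knob's top shows at crop (150,225), as predicted from the top view, so the calibration holds. The arm hides the crank. I descend over the grip and close.

Request:
carry_out:
  targets:
    - {"delta_pos":[0,0,5],"yaw":0,"jaw":0.7}
    - {"delta_pos":[0,0,9],"yaw":0,"jaw":0.7}
    - {"delta_pos":[0,0,12],"yaw":0,"jaw":0.7}
    - {"delta_pos":[0,0,13.4],"yaw":0,"jaw":0.7}
    - {"delta_pos":[0,0,13.4],"yaw":0,"jaw":0.7}

```text
clock: 2.08
tool_pos: [473.3, -126.7, 97.3]
tcp_rot: [-0.0, 0.992, 0.126, -0.0]
force: [0.3, 0.2, 0.1]
gripper_width: 59.6
gripper_force: 0.0
```

Request:
carry_out:
  targets:
    - {"delta_pos":[0,0,0],"yaw":0,"jaw":0.1}
    - {"delta_pos":[0,0,0],"yaw":0,"jaw":0.1}
    - {"delta_pos":[0,0,0],"yaw":0,"jaw":0.1}
    - {"delta_pos":[0,0,0],"yaw":0,"jaw":0.1}
    - {"delta_pos":[0,0,0],"yaw":0,"jaw":0.1}
    - {"delta_pos":[0,0,0],"yaw":0,"jaw":0.1}

```text
clock: 2.82
tool_pos: [474.3, -126.3, 98.2]
tcp_rot: [0.0, 0.992, 0.127, 0.001]
force: [-0.5, 0.2, 8.0]
gripper_width: 16.0
gripper_force: 58.3
```

Gripped; width 16 mm on the grip. Now I work out the arc rows.

```bash
cat > arc.py <<'E'
import sys,numpy as np
s,n,st,r=map(float,sys.argv[1:]); p=lambda a:r*np.array([np.cos(a),np.sin(a)])
for i in range(1,int(n)+1): print((p(s+st*i)-p(s)).round(2).tolist(),end=" ")
print("end",s+st*n)
E
python3 arc.py 3.02 10 0.2 4.5; python3 arc.py 5.02 10 0.2 4.5
```

```text
[-0.02, -0.9] [0.14, -1.78] [0.47, -2.62] [0.96, -3.37] [1.59, -4.01] [2.34, -4.51] [3.17, -4.85] [4.05, -5.03] [4.95, -5.02] [5.83, -4.83] end 5.02
[0.82, 0.36] [1.56, 0.87] [2.18, 1.52] [2.66, 2.28] [2.98, 3.12] [3.13, 4.0] [3.1, 4.9] [2.88, 5.78] [2.5, 6.59] [1.97, 7.31] end 7.02
```

Request:
carry_out:
  targets:
    - {"delta_pos":[-0.02,-0.9,0],"yaw":0,"jaw":0.1}
    - {"delta_pos":[0.14,-1.78,0],"yaw":0,"jaw":0.1}
    - {"delta_pos":[0.47,-2.62,0],"yaw":0,"jaw":0.1}
    - {"delta_pos":[0.96,-3.37,0],"yaw":0,"jaw":0.1}
    - {"delta_pos":[1.59,-4.01,0],"yaw":0,"jaw":0.1}
    - {"delta_pos":[1.59,-4.01,0],"yaw":0,"jaw":0.1}

```text
clock: 3.58
tool_pos: [480.2, -82.9, 98.2]
tcp_rot: [0.0, 0.992, 0.127, 0.001]
force: [1.3, 2.7, 6.9]
gripper_width: 16.2
gripper_force: 58.7
```

```bash
python3 arc.py 4.02 10 0.2 4.5;python3 arc.py 6.02 10 0.1 4.5
```

```text
[0.75, -0.5] [1.58, -0.85] [2.46, -1.02] [3.36, -1.01] [4.24, -0.83] [5.06, -0.47] [5.8, 0.04] [6.42, 0.69] [6.9, 1.45] [7.22, 2.29] end 6.02
[0.1, 0.44] [0.15, 0.89] [0.15, 1.34] [0.11, 1.78] [0.03, 2.23] [-0.1, 2.66] [-0.27, 3.07] [-0.48, 3.47] [-0.73, 3.85] [-1.01, 4.19] end 7.02
```

Request:
carry_out:
  targets:
    - {"delta_pos":[0.75,-0.5,0],"yaw":0,"jaw":0.1}
    - {"delta_pos":[1.58,-0.85,0],"yaw":0,"jaw":0.1}
    - {"delta_pos":[2.46,-1.02,0],"yaw":0,"jaw":0.1}
    - {"delta_pos":[3.36,-1.01,0],"yaw":0,"jaw":0.1}
    - {"delta_pos":[4.24,-0.83,0],"yaw":0,"jaw":0.1}
    - {"delta_pos":[5.06,-0.47,0],"yaw":0,"jaw":0.1}
    - {"delta_pos":[5.8,0.04,0],"yaw":0,"jaw":0.1}
    - {"delta_pos":[6.42,0.69,0],"yaw":0,"jaw":0.1}
    - {"delta_pos":[6.9,1.45,0],"yaw":0,"jaw":0.1}
    - {"delta_pos":[7.22,2.29,0],"yaw":0,"jaw":0.1}

```text
clock: 4.82
tool_pos: [555.2, -87.3, 98.2]
tcp_rot: [0.0, 0.992, 0.127, 0.0]
force: [-4.6, 1.3, 8.9]
gripper_width: 15.9
gripper_force: 59.2
```

Request:
carry_out:
  targets:
    - {"delta_pos":[0.1,0.44,0],"yaw":0,"jaw":0.1}
    - {"delta_pos":[0.15,0.89,0],"yaw":0,"jaw":0.1}
    - {"delta_pos":[0.15,1.34,0],"yaw":0,"jaw":0.1}
    - {"delta_pos":[0.11,1.78,0],"yaw":0,"jaw":0.1}
    - {"delta_pos":[0.03,2.23,0],"yaw":0,"jaw":0.1}
    - {"delta_pos":[-0.1,2.66,0],"yaw":0,"jaw":0.1}
    - {"delta_pos":[-0.27,3.07,0],"yaw":0,"jaw":0.1}
    - {"delta_pos":[-0.48,3.47,0],"yaw":0,"jaw":0.1}
    - {"delta_pos":[-0.73,3.85,0],"yaw":0,"jaw":0.1}
    - {"delta_pos":[-0.73,3.85,0],"yaw":0,"jaw":0.1}

```text
clock: 6.08
tool_pos: [558.1, -126.6, 98.2]
tcp_rot: [0.0, 0.992, 0.127, 0.001]
force: [0.0, -0.0, 5.9]
gripper_width: 15.8
gripper_force: 58.9
```

```bash
python3 arc.py 6.92 8 0.05 4.5; python3 -c "
from h import *
s=robot.observe();p=s['tool_pos'];d=p[:2]-[515.3,-109.6];print(p,np.hypot(*d),np.degrees(np.arctan2(d[1],d[0])),s['force'])"
```

```text
[-0.14, 0.18] [-0.29, 0.35] [-0.44, 0.51] [-0.6, 0.67] [-0.77, 0.81] [-0.95, 0.95] [-1.14, 1.08] [-1.33, 1.2] end 7.32
[ 558.07269652 -126.61141915   98.22437188] 46.031423491395785 -21.688545902820803 [ 0.00987916 -0.04242984  5.89994606]
```

Request:
carry_out:
  targets:
    - {"delta_pos":[-0.14,0.18,0],"yaw":0,"jaw":0.1}
    - {"delta_pos":[-0.29,0.35,0],"yaw":0,"jaw":0.1}
    - {"delta_pos":[-0.44,0.51,0],"yaw":0,"jaw":0.1}
    - {"delta_pos":[-0.44,0.51,0],"yaw":0,"jaw":0.1}

```text
clock: 6.58
tool_pos: [555.4, -132.3, 98.3]
tcp_rot: [0.0, 0.992, 0.127, 0.001]
force: [1.8, 2.6, 5.0]
gripper_width: 16.0
gripper_force: 58.8
```

Request:
carry_out:
  targets:
    - {"delta_pos":[-0.16,0.16,0],"yaw":0,"jaw":0.1}
    - {"delta_pos":[-0.16,0.16,0],"yaw":0,"jaw":0.1}
    - {"delta_pos":[-0.16,0.16,0],"yaw":0,"jaw":0.1}

```text
clock: 6.95
tool_pos: [554.3, -134.1, 98.2]
tcp_rot: [-0.0, 0.992, 0.127, 0.001]
force: [3.0, 4.4, 5.6]
gripper_width: 16.1
gripper_force: 58.8
```

Request:
carry_out:
  targets:
    - {"delta_pos":[-0.17,0.14,0],"yaw":0,"jaw":0.1}
    - {"delta_pos":[-0.17,0.14,0],"yaw":0,"jaw":0.1}
    - {"delta_pos":[-0.17,0.14,0],"yaw":0,"jaw":0.1}

```text
clock: 7.32
tool_pos: [553.1, -135.8, 98.2]
tcp_rot: [-0.0, 0.992, 0.127, 0.001]
force: [3.0, 4.3, 4.9]
gripper_width: 15.6
gripper_force: 58.8
```

Request:
carry_out:
  targets:
    - {"delta_pos":[-0.18,0.13,0],"yaw":0,"jaw":0.1}
    - {"delta_pos":[-0.18,0.13,0],"yaw":0,"jaw":0.1}
    - {"delta_pos":[-0.18,0.13,0],"yaw":0,"jaw":0.1}

```text
clock: 7.7
tool_pos: [551.9, -137.5, 98.3]
tcp_rot: [-0.0, 0.992, 0.127, 0.002]
force: [5.6, 4.4, 4.3]
gripper_width: 16.2
gripper_force: 58.7
```

Request:
carry_out:
  targets:
    - {"delta_pos":[-0.19,0.12,0],"yaw":0,"jaw":0.1}
    - {"delta_pos":[-0.19,0.12,0],"yaw":0,"jaw":0.1}
    - {"delta_pos":[-0.19,0.12,0],"yaw":0,"jaw":0.1}

```text
clock: 8.07
tool_pos: [550.5, -139.2, 98.3]
tcp_rot: [-0.0, 0.992, 0.127, 0.002]
force: [6.5, 4.8, 3.4]
gripper_width: 16.2
gripper_force: 58.6
```

Request:
carry_out:
  targets:
    - {"delta_pos":[-0.2,0.1,0],"yaw":0,"jaw":0.1}
    - {"delta_pos":[-0.2,0.1,0],"yaw":0,"jaw":0.1}
    - {"delta_pos":[-0.2,0.1,0],"yaw":0,"jaw":0.1}

```text
clock: 8.45
tool_pos: [549.1, -140.7, 98.3]
tcp_rot: [-0.0, 0.992, 0.127, 0.002]
force: [8.7, 4.0, 3.7]
gripper_width: 15.9
gripper_force: 58.5
```

Request:
carry_out:
  targets:
    - {"delta_pos":[-0.2,0.1,0],"yaw":0,"jaw":0.1}
    - {"delta_pos":[-0.2,0.1,0],"yaw":0,"jaw":0.1}
    - {"delta_pos":[-0.2,0.1,0],"yaw":0,"jaw":0.1}

```text
clock: 8.82
tool_pos: [547.6, -142.2, 98.3]
tcp_rot: [0.0, 0.992, 0.127, 0.002]
force: [9.0, 4.6, 1.1]
gripper_width: 15.7
gripper_force: 58.5
```

Request:
carry_out:
  targets:
    - {"delta_pos":[-0.21,0.07,0],"yaw":0,"jaw":0.1}
    - {"delta_pos":[-0.21,0.07,0],"yaw":0,"jaw":0.1}
    - {"delta_pos":[-0.21,0.07,0],"yaw":0,"jaw":0.1}

```text
clock: 9.2
tool_pos: [546.2, -143.5, 98.4]
tcp_rot: [0.0, 0.992, 0.127, 0.003]
force: [11.1, 3.5, 0.4]
gripper_width: 16.0
gripper_force: 58.5
```

```bash
python3 - <<'E'
from h import *
im=robot.capture("top")[0]; cv2.imwrite("pics/t2.png",cv2.resize(im[150:250,280:400],None,fx=6,fy=6,interpolation=cv2.INTER_CUBIC)[...,::-1])
E
```

```text
(no output)
```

View pics/t2.png

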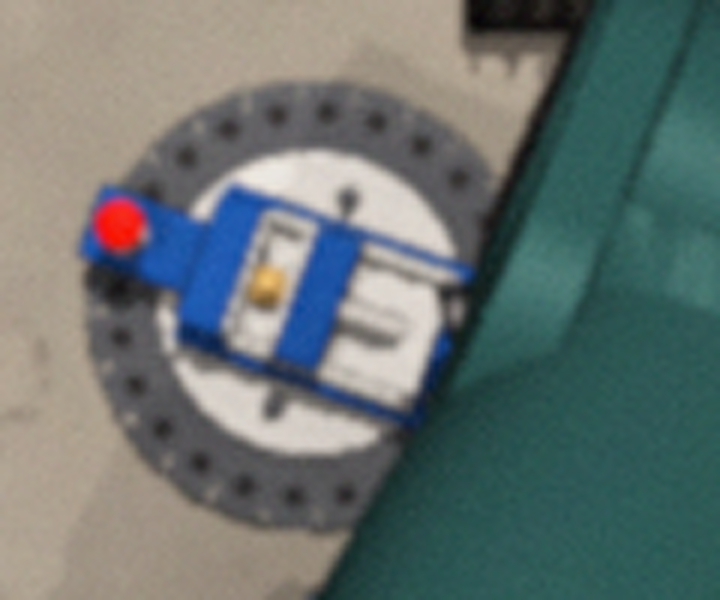

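The sliding jaw at crop (300,310) has closed on the fitting at (268,288) and pushed it against the fixed jaw. At 11.6 N it is tight, so I release the crank and lift.

Request:
carry_out:
  targets:
    - {"delta_pos":[0,0,0],"yaw":0,"jaw":0.7}
    - {"delta_pos":[0,0,0],"yaw":0,"jaw":0.7}
    - {"delta_pos":[0,0,0],"yaw":0,"jaw":0.7}
    - {"delta_pos":[0,0,0],"yaw":0,"jaw":0.7}
    - {"delta_pos":[0,0,-3],"yaw":0,"jaw":0.7}
    - {"delta_pos":[0,0,-6],"yaw":0,"jaw":0.7}
    - {"delta_pos":[0,0,-6],"yaw":0,"jaw":0.7}
    - {"delta_pos":[0,0,-6],"yaw":0,"jaw":0.7}

```text
clock: 10.25
tool_pos: [543.6, -143.6, 156.8]
tcp_rot: [-0.0, 0.992, 0.127, -0.0]
force: [0.2, 0.6, -0.4]
gripper_width: 59.7
gripper_force: 0.0
```

Request:
carry_out:
  targets:
    - {"delta_pos":[2,-4.7,0],"yaw":-0.18,"jaw":0.7}
    - {"delta_pos":[4,-9.4,0],"yaw":-0.36,"jaw":0.7}
    - {"delta_pos":[6,-14,0],"yaw":-0.54,"jaw":0.7}
    - {"delta_pos":[7.9,-18.7,0],"yaw":-0.72,"jaw":0.7}
    - {"delta_pos":[7.9,-18.7,0],"yaw":-0.9,"jaw":0.7}
    - {"delta_pos":[7.9,-18.7,0],"yaw":-0.98,"jaw":0.7}
    - {"delta_pos":[7.9,-18.7,0],"yaw":-0.98,"jaw":0.7}
    - {"delta_pos":[7.9,-18.7,0],"yaw":-0.98,"jaw":0.7}

```text
clock: 11.25
tool_pos: [573.1, 57.0, 156.8]
tcp_rot: [-0.0, 0.816, 0.578, -0.0]
force: [-0.3, 0.0, -0.4]
gripper_width: 59.9
gripper_force: 0.0
```

```bash
python3 - <<'E'
from h import *
from scipy.spatial.transform import Rotation as R
s=robot.observe(); print(s["tool_pos"],s["joint_pos"].round(2)); M=R.from_quat(s["tcp_rot"],scalar_first=True).as_matrix();print(M.round(3)); print(M.T@(np.array([573.3,57.4,62])-s["tool_pos"]))
im=robot.capture("scene")[0]; cv2.imwrite("pics/s3.png",cv2.resize(im[150:270,240:400],None,fx=5,fy=5,interpolation=cv2.INTER_CUBIC)[...,::-1])
E
```

```text
[573.06065529  57.04571409 156.78519926] [-0.04  0.38 -0.08  1.11  0.    1.87]
[[ 0.333  0.943 -0.001]
 [ 0.943 -0.333  0.   ]
 [-0.    -0.001 -1.   ]]
[ 0.43662761  0.18373488 94.78497982]
```

View pics/s3.png

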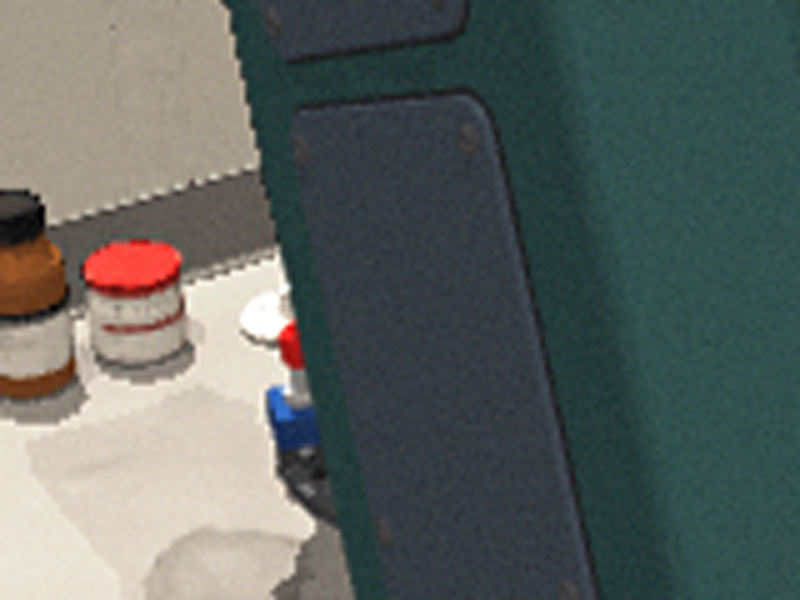

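The knob stays visible at crop (290,345) beside the arm, and the tool is within 0.5 mm of the measured knob position. I descend and close.

Request:
carry_out:
  targets:
    - {"delta_pos":[0.04,0,4],"yaw":0,"jaw":0.7}
    - {"delta_pos":[0.04,0,7],"yaw":0,"jaw":0.7}
    - {"delta_pos":[0.04,0,9],"yaw":0,"jaw":0.7}
    - {"delta_pos":[0.04,0,9.5],"yaw":0,"jaw":0.7}
    - {"delta_pos":[0.04,0,9.5],"yaw":0,"jaw":0.7}

```text
clock: 11.92
tool_pos: [573.6, 57.4, 62.6]
tcp_rot: [0.0, 0.816, 0.578, 0.0]
force: [-0.0, 0.9, 0.5]
gripper_width: 59.8
gripper_force: 0.0
```

Request:
carry_out:
  targets:
    - {"delta_pos":[0,0,0],"yaw":0,"jaw":0.1}
    - {"delta_pos":[0,0,0],"yaw":0,"jaw":0.1}
    - {"delta_pos":[0,0,0],"yaw":0,"jaw":0.1}
    - {"delta_pos":[0,0,0],"yaw":0,"jaw":0.1}
    - {"delta_pos":[0,0,0],"yaw":0,"jaw":0.1}
    - {"delta_pos":[0,0,0],"yaw":0,"jaw":0.1}

```text
clock: 12.68
tool_pos: [574.9, 57.2, 63.3]
tcp_rot: [0.001, 0.816, 0.578, 0.001]
force: [4.3, -2.4, 5.2]
gripper_width: 19.5
gripper_force: 58.6
```

Request:
carry_out:
  targets:
    - {"delta_pos":[0,0,-0.2],"yaw":0,"jaw":0.1}
    - {"delta_pos":[0,0,-0.4],"yaw":0,"jaw":0.1}
    - {"delta_pos":[0,0,-0.6],"yaw":0,"jaw":0.1}
    - {"delta_pos":[0,0,-0.8],"yaw":0,"jaw":0.1}
    - {"delta_pos":[0,0,-0.8],"yaw":0,"jaw":0.1}

```text
clock: 13.3
tool_pos: [574.7, 57.2, 70.5]
tcp_rot: [0.001, 0.816, 0.578, 0.001]
force: [8.8, -2.4, -8.2]
gripper_width: 19.8
gripper_force: 58.9
```

Request:
carry_out:
  targets:
    - {"delta_pos":[0,0,-0.2],"yaw":0,"jaw":0.1}
    - {"delta_pos":[0,0,-0.4],"yaw":0,"jaw":0.1}
    - {"delta_pos":[0,0,-0.5],"yaw":0,"jaw":0.1}
    - {"delta_pos":[0,0,-0.5],"yaw":0,"jaw":0.1}

```text
clock: 13.8
tool_pos: [574.7, 57.2, 75.3]
tcp_rot: [0.001, 0.816, 0.578, 0.001]
force: [10.3, -2.7, -11.7]
gripper_width: 20.1
gripper_force: 58.9
```

Request:
carry_out:
  targets:
    - {"delta_pos":[0,0.1,-0.1],"yaw":0,"jaw":0.1}
    - {"delta_pos":[0,0.1,-0.1],"yaw":0,"jaw":0.1}
    - {"delta_pos":[0,0.1,-0.1],"yaw":0,"jaw":0.1}

```text
clock: 14.18
tool_pos: [574.8, 57.1, 75.9]
tcp_rot: [0.0, 0.816, 0.578, 0.0]
force: [7.2, -1.3, -11.1]
gripper_width: 20.0
gripper_force: 59.0
```

Request:
carry_out:
  targets:
    - {"delta_pos":[0,0,-0.1],"yaw":0,"jaw":0.1}
    - {"delta_pos":[0,0,-0.1],"yaw":0,"jaw":0.1}
    - {"delta_pos":[0,0,-0.1],"yaw":0,"jaw":0.1}

```text
clock: 14.55
tool_pos: [574.8, 57.2, 76.9]
tcp_rot: [0.0, 0.816, 0.578, 0.0]
force: [7.9, -1.6, -12.3]
gripper_width: 19.7
gripper_force: 59.0
```

Request:
carry_out:
  targets:
    - {"delta_pos":[0,0,-0.1],"yaw":0,"jaw":0.1}
    - {"delta_pos":[0,0,-0.1],"yaw":0,"jaw":0.1}
    - {"delta_pos":[0,0,-0.1],"yaw":0,"jaw":0.1}

```text
clock: 14.92
tool_pos: [574.8, 57.1, 77.7]
tcp_rot: [0.0, 0.816, 0.578, 0.0]
force: [8.2, -0.3, -15.3]
gripper_width: 19.8
gripper_force: 60.2
```

Request:
carry_out:
  targets:
    - {"delta_pos":[0,0,-0.05],"yaw":0,"jaw":0.1}
    - {"delta_pos":[0,0,-0.05],"yaw":0,"jaw":0.1}
    - {"delta_pos":[0,0,-0.05],"yaw":0,"jaw":0.1}
    - {"delta_pos":[0,0,-0.05],"yaw":0,"jaw":0.1}

```text
clock: 15.42
tool_pos: [574.7, 57.1, 77.7]
tcp_rot: [-0.0, 0.816, 0.578, -0.0]
force: [9.8, -1.0, -21.3]
gripper_width: 19.8
gripper_force: 59.7
```

```bash
python3 - <<'E'
from h import *
im=robot.capture("scene")[0];b=robot.capture("top")[0]
f=lambda i:cv2.resize(i,None,fx=5,fy=5,interpolation=cv2.INTER_CUBIC)
cv2.imwrite("pics/f.png",np.hstack([f(im[170:270,260:340]),f(b[150:250,290:370])])[...,::-1])
E
```

```text
(no output)
```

View pics/f.png

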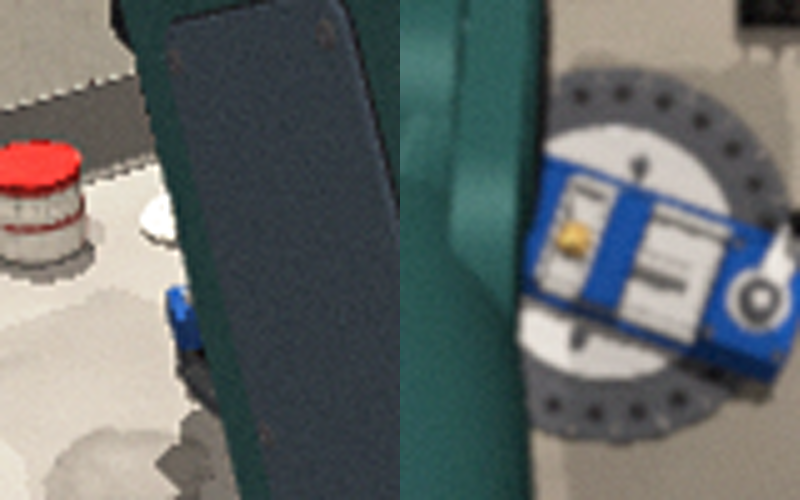

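The top view shows the jaw at (605,255) tight on the upright fitting at (573,238). The crank arm has been left at (785,240). The tool has stopped rising at 14.4 mm of lift while the pull grew to 21 N, so the plunger is at its stop. I hand the job in.

```bash
python3 -c "
from workcell import robot
print(robot.observe()['tool_pos']); print(robot.finish_job())"
```

```text
[574.71335279  57.14408139  77.72418738]
the job is handed in; nothing more can be done
None
```

The jaw is tight on the fitting (about 11.6 N at the grip when I let go), the knob is held up against its stop at about 14 mm of lift, and the job was handed in at about 15.5 s; no verdict was returned.

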